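# Wipe the imaging stage and click it in under the camera

### The job

Get the stage of the camera stand ready for an exposure: take the blue wiper block from its dish, wipe the white glass in one straight pass from the edge nearest the robot to the far edge with light, steady pressure (about 5 N, never above 20 N), and lay the wiper back flat in its dish. Then slide the stage by its knob towards the camera column until you feel its ball drop into the notch of the index bar, and finish while still holding the knob, with the stage at rest at the notch; leave everything else on the bench where it is.

Things in the scene. Friction and masses are not known exactly. Their poses are not given: they have to be found in the camera images.
- stand: Fixed camera stand: grey base plate, top 22 mm above the bench, two steel rails along its y axis, camera column at its +y end, ring light 437 mm up. Origin on the bench; plate x -150 to 150, y -220 to 340 mm. x points away from the robot, y along the rails to the column. The index bar, a steel strip (top at 34 mm) along x -107 mm, has one notch 10 mm wide; where it is clamped along y varies.
- stage (a joint): Position of the sliding stage, metres, growing towards the column (stand +y). Stops at 0 and 0.232; starts at 0 to 0.05. Moving it takes about 2 to 3 N. The notch lies somewhere from 0.150 to 0.210, to be felt: over the last 5 mm before it the ball draws the stage on, so that the push falls by 3 to 5 N, to nothing or less; pushing on out of it takes about 10 N. No other notch.
- plunger (a joint): Spring-loaded steel ball under the front of the stage, with a red tail pin that shows its height, metres. About 0.0004 while it rides on the index bar, about 0.003 when down in the notch, 0.002 when the stage is some 2 mm off the notch.
- stage_knob (a point): Grip point of the stage's upright aluminium knob, 20 mm diameter, standing on the robot's side of the stage; this point is on its axis, 17 mm below its top and 28 mm above the 24 mm wide lug it stands on. Point is 88 mm above the bench. The stage centre is 131 mm beyond it along the stand's x axis.
- glass: White opal glass plate on top of the stage, 120 mm along its x axis, 100 mm along y, 6 mm thick. Origin at the centre of its underside, so the top is 6 mm higher (66 mm above the bench). Axes as the stand's: -x edge is nearest the robot, y along the rails.
- wiper: Loose blue wiper block, about 110 g. Origin: centre of the underside of its foam pad. Pad 32 mm in x, 94 in y, 10 thick, springy: 1.5 N per mm, up to 6 mm. Body 34 x 96 mm, z 10 to 24 mm; grip bar 18 mm wide in x, 60 long in y, z 24 to 54 mm. Starts flat in the dish, axes within 4 degrees of the dish's. Wipe with its y axis along the glass's y, so that it spans the glass.
- wiper_grip (a point): Point in the middle of the wiper's grip bar, 44 mm above the pad's underside: pinch here across the 18 mm (along the wiper's x).
- dish: Fixed shallow white dish, 66 mm along x, 122 mm along y, walls 14 mm high and 3 mm thick, floor 3 mm thick. Origin at the centre of its underside. The wiper's place.
- tube_rack: Bystander: loose green tube rack 75 x 150 x 50 mm.
- petri: Bystander: loose Petri dish, 90 mm diameter, 16 mm high.
- reagent: Bystander: loose amber bottle, 64 mm diameter, 150 mm high.
- slide_box: Bystander: loose orange and white slide box 92 x 38 x 61 mm.
- beaker: Bystander: loose glass beaker, 68 mm diameter, 85 mm high.
- timer: Bystander: loose white bench timer 52 x 64 x 18 mm.
- blue_lid: Bystander: loose blue lid, 80 mm diameter, 12 mm high.
There are look-alikes about, which are no part of the job. What is shaped like the wiper but black or yellow is not meant.

How it is judged:
By the outcome, as a careful person would: the job done as asked, in the order asked, and still so for the second after the job is handed in, while the arm keeps its last pose, push and grip.
It also fails if it takes over 72 s, if anything falls off the work surface, if the arm or the gripper's body presses on something with over 40 N, if the wrist force passes 120 N, or if a joint passes its speed limit or range.

### The arm

A 6-joint arm with a two-finger parallel gripper is mounted at the origin on the work surface. World frame = base frame: x ahead of the robot, y to its left, z up, the work surface at z = 0. Lengths are in m, angles in rad, forces in N, time in s.
With the tool pointing down it reaches from about 0.375 to 0.975 m from the base axis. Payload 3.8 kg.
Tool frame: the origin (TCP) lies at the very end of the fingers, on their centre line; the grasp point (between the pads) lies 19 mm behind it; z points along the fingers, y is the direction in which the jaws open and shut (so a half turn about z gives the same grasp; the last joint's range is limited). The gripper opens to 85 mm and grips with 20 to 120 N. Pads are 22 mm wide; open, the fingers measure 114 mm over their backs; the gripper's body (76 mm by 85 mm) begins 54 mm behind the grasp point. The pads swing forward as they close: fully open they stand 13 mm farther back than shut.
Start: joints at [-1.175, 0.264, 1.604, -0, 1.274, -0.037], TCP at [0.283, -0.613, 0.231] pointing down, gripper open.
Joint ranges: [-2.63, 2.63], [-0.94, 2.18], [0.31, 2.57], [-1.31, 4.45], [0, 2.66], [-2.55, 2.55]. Speed limits (rad/s): [2.57, 2.57, 3.14, 3.14, 3.14, 3.14].

### API

Orientations are given as a rotation vector (axis times angle).
In Python, from workcell import status, read_camera, camera_info, order gives the robot as it stands.
- The arm moves only by the tool move_arm, never from a script. Its argument "deltas" is a list of rows, each a list of 3 entries, a list of its own where there are three numbers: the turn, a rotation vector about the world's x, y, z as a fraction of full scale, then the shift along the world's x, y, z as a fraction of full scale, then the closure, from -1 (fully open) to 1 (shut), so that 0 is half open. A call has 1 to 20 rows; each row is the pose to reach, as a shift and turn from the pose commanded when the call began; what a row does not reach only later rows make up. Full scale, the value 1, is 0.1 m for a shift and pi/2 rad for a turn. A row lasts 1/8 s, in which the tool goes at most 62.5 mm and 10.7 degrees, less where a joint would pass 70% of its speed; a pose out of reach is approached as far as the arm can. A call with a number of a shift or a turn outside -1 to 1 is refused whole. A call with a gripper value outside its range is refused whole. The fingers move at their own pace and stop on an object; "grip_force" is the grip in N (left out, the last holds). Time passes only in rows, so rows that repeat a pose let the fingers close. It gives the time, the measured TCP pose, the force and the opening at its end, in the units of the state.
- status.read_state(): the state, without advancing time (a new reading comes with each control period).
- read_camera(name): name is "scene" or "side" or "wrist"; returns (picture, depth): 384x512x3 uint8, red, green, blue; 384x512 float32, m along the optical axis (not along the pixel's ray), 0 where there is no reading.
- camera_info(name): a dict with "K" (3x3 intrinsics, pixels), "D" ([k1, k2, p1, p2, k3] as OpenCV has them; the pictures are not rectified), "R" (3x3) and "t" (3): a world point X has camera coordinates R X + t. Camera axes: x right, y down, z forward; pixel columns grow to the right and rows downward; lengths in m; the calibration is good to about 2 mm. A picture is of the moment at which its call begins: read the wrist's pose just before it. camera_info takes no time and is no camera call; for the wrist camera it gives the pose at the moment of the call.
- order.finish_job(): hands the job in, once; it reports no verdict.
The state is a dict: "time": time; "q": joint angles; "joint_vel": joint speeds; "joint_torque": joint torques, N m; "tool_pos": TCP position; "tcp_rot": TCP orientation; "wrist_force": force on the tool from outside, world axes, zero at the start; "torque": the same for the moment, N m; "width": opening from 0.0 (shut) to 1.0 (fully open).
Only numpy, scipy, OpenCV 4.12 (cv2) and the standard library are available. Lean on these libraries where they do the work, as an engineer would, in place of code of your own. Each camera call takes 0.05 s, during which the arm holds its last target. There are 200 camera calls.

## Working session

There is one attempt and no reset: what is moved stays moved. The work goes in short steps, Python scripts to look and compute and a tool call to move; the robot and the scene stay as the last step left them, time stands still between calls to the robot, and variables do not carry over. Pictures are saved under pics/ and viewed, about 8 in all and at most 12, crops included, and the job is handed in when it is done.

Besides the shell and the picture viewer there is one more tool, called after "Request:" by a JSON object that holds its "method" and its "body". move_arm: Moves the arm, as the interface text tells. Its arguments: {"type":"object","properties":{"deltas":{"type":"array","items":{"type":"array"}},"grip_force":{"type":"number"}},"required":["deltas"]}

```bash
mkdir -p pics; cat > h.py <<'E'
import numpy as np,cv2
from workcell import status,read_camera,camera_info,order
def snap(n,f):
    i=camera_info(n);p,d=read_camera(n);np.savez('pics/'+f+'.npz',p=p,d=d,**{k:np.array(i[k]) for k in 'KDRt'});cv2.imwrite('pics/'+f+'.png',p[...,::-1])
def load(f): return np.load('pics/'+f+'.npz')
def pt(z,u,v,h=None):
    # world point from depth, and on plane z=h
    n=cv2.undistortPoints(np.array([[[u,v]]],float),z['K'],z['D'])[0,0];r=np.array([*n,1.]);R,t=z['R'],z['t']
    if h is None:
        return R.T@(r*z['d'][int(round(v)),int(round(u))]-t)
    c=-R.T@t;w=R.T@r;return c+w*(h-c[2])/w[2]
E
python3 - <<'E'
from h import *
snap('scene','s0');snap('side','d0')
a=load('s0')['p'];b=load('d0')['p']
cv2.imwrite('pics/s0b.png',cv2.resize(a,(800,600))[...,::-1]);cv2.imwrite('pics/d0b.png',cv2.resize(b,(800,600))[...,::-1])
print(status.read_state())
E
```

```text
{'time': 0.1, 'q': array([-1.17488555e+00,  2.64703916e-01,  1.60527695e+00,  1.77701384e-05,
        1.27372366e+00, -3.68988068e-02]), 'joint_vel': array([-0.00069352, -0.00108204, -0.00326383, -0.00053035, -0.00089644,
       -0.00201745]), 'joint_torque': array([ 7.72671283e-04, -5.16705894e+01, -3.68589520e+01, -3.93447408e-05,
        6.33816817e-03,  3.39980886e-06]), 'tool_pos': array([ 0.28284949, -0.61212181,  0.23004762]), 'tcp_rot': array([-3.06628655e+00, -6.74106889e-01,  5.65656446e-04]), 'wrist_force': array([ 0.50905247,  0.10183577, -0.31770584]), 'torque': array([ 0.01089705,  0.0065785 , -0.00698453]), 'width': 0.9977860782414681}
```

View pics/s0b.png

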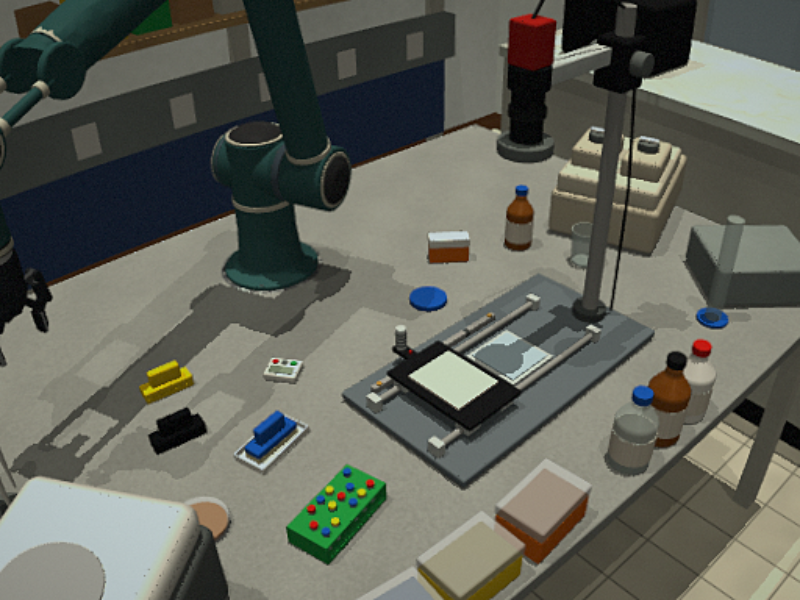

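View pics/d0b.png

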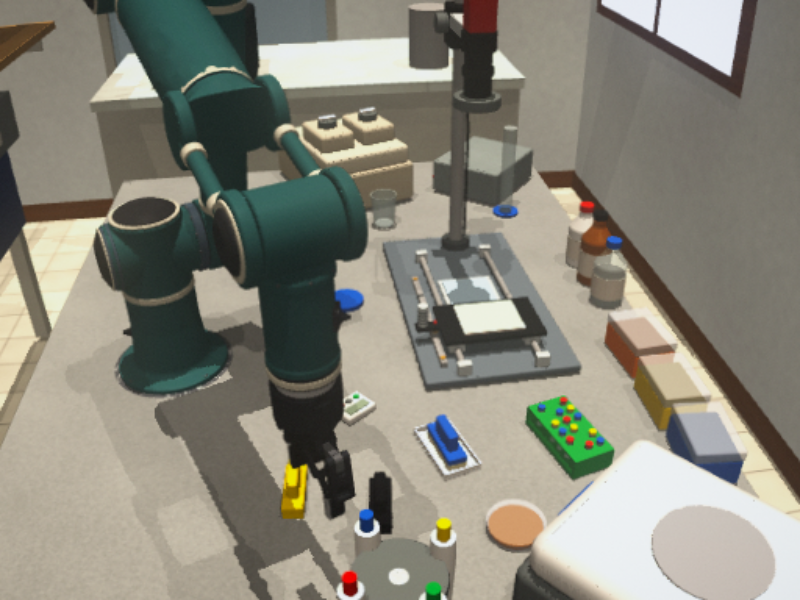

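Candidates (scene, 800x600): blue block in white dish (272,432), black one (177,430), yellow one (165,380). The blue one in the dish fits. The glass is at (455,378), the knob at (401,338). Now I'll measure and crop.

```bash
python3 - <<'E'
from h import *
from scipy.ndimage import label
def cloud(z):
    H,W=z['d'].shape;u,v=np.meshgrid(np.arange(W),np.arange(H))
    n=cv2.undistortPoints(np.stack([u,v],-1).reshape(-1,1,2).astype(float),z['K'],z['D'])[:,0]
    c=np.c_[n,np.ones(len(n))]*z['d'].reshape(-1,1);return ((c-z['t'])@z['R']).reshape(H,W,3)
for f,wc,gc in (('s0',(174,276),(292,240)),('d0',(286,281),(312,204))):
    z=load(f);X=cloud(z);p=z['p'].astype(int);r,g,b=p[...,0],p[...,1],p[...,2]
    def rect(m,seed,name):
        l,_=label(m);y,x=seed;k=l[x-8:x+9,y-8:y+9];k=k[k>0]
        if not len(k): print(f,name,'none');return
        m=l==np.bincount(k).argmax()
        P=X[m];q=cv2.minAreaRect(P[:,:2].astype(np.float32)*1000);print(f,name,m.sum(),'rect',np.round(q[0],1),np.round(q[1],1),round(q[2],1),'med',np.median(P,0).round(4),'z',np.percentile(P[:,2],[5,95]).round(4))
    blue=(b>r*1.6)&(b>g*1.3)&(b>50)
    rect(blue&(X[...,2]>.048)&(X[...,2]<.066),wc,'bar top')
    rect(blue,wc,'wiper all')
    rect((g>150)&(X[...,2]>.055)&(X[...,2]<.078),gc,'glass')
    rect((X[...,2]>.05)&(X[...,2]<.075),gc,'stage')
    m=(X[...,2]>.088)&(X[...,2]<.118)&(np.hypot(*(X[...,:2]-np.median(X[gc[1]-3:gc[1]+4,gc[0]-3:gc[0]+4].reshape(-1,3),0)[:2]).transpose(2,0,1))<.2)
    print('knob',m.sum(),np.median(X[m],0) if m.any() else '', X[m].min(0) if m.any() else '',X[m].max(0) if m.any() else '')
z=load('s0')['p'];a=cv2.resize(z[250:310,130:210],(400,300),interpolation=2);b=cv2.resize(z[170:320,200:430],(800,522),interpolation=2)
cv2.imwrite('pics/c1.png',b[...,::-1])
a2=cv2.resize(load('s0')['p'][215:310,80:240],(800,475),interpolation=2);cv2.imwrite('pics/c2.png',a2[...,::-1])
E
```

```text
s0 bar top 134 rect [ 491.8 -317.5] [19.6 59.6] 13.1 med [ 0.4938 -0.3192  0.0549] z [0.0489 0.0588]
s0 wiper all 496 rect [ 871.5 -527.8] [  87.2 1044.9] 60.9 med [ 0.4978 -0.324   0.0285] z [0.0166 0.0575]
s0 glass 1056 rect [621.5 -22.6] [122.1 102.8] 2.2 med [ 0.625  -0.0248  0.0657] z [0.0628 0.0685]
s0 stage 2614 rect [601.7 -24.5] [247.1 134.5] 2.3 med [ 0.6318 -0.0321  0.0616] z [0.0552 0.0678]
knob 54 [ 0.49607445 -0.03204742  0.10083692] [ 0.48332243 -0.04047908  0.08886122] [ 0.50298309 -0.02118185  0.10778386]
d0 bar top 118 rect [ 489.7 -317.7] [15.6 60.4] 12.9 med [ 0.4896 -0.3212  0.0553] z [0.0487 0.0578]
d0 wiper all 424 rect [ 494.  -311.3] [ 45.4 109.1] 10.5 med [ 0.4871 -0.3331  0.0279] z [0.0189 0.0566]
d0 glass 739 rect [624.7 -18.9] [123.  119.1] 2.7 med [ 0.6224 -0.0251  0.0641] z [0.0599 0.0671]
d0 stage 1736 rect [601.3 -25.8] [244.1 138.2] 2.5 med [ 0.6127 -0.0377  0.0601] z [0.0538 0.0664]
knob 41 [ 0.49226013 -0.03384907  0.10021462] [ 0.48379094 -0.04259817  0.0881501 ] [ 0.50333855 -0.01891896  0.10596502]
```

View pics/c1.png

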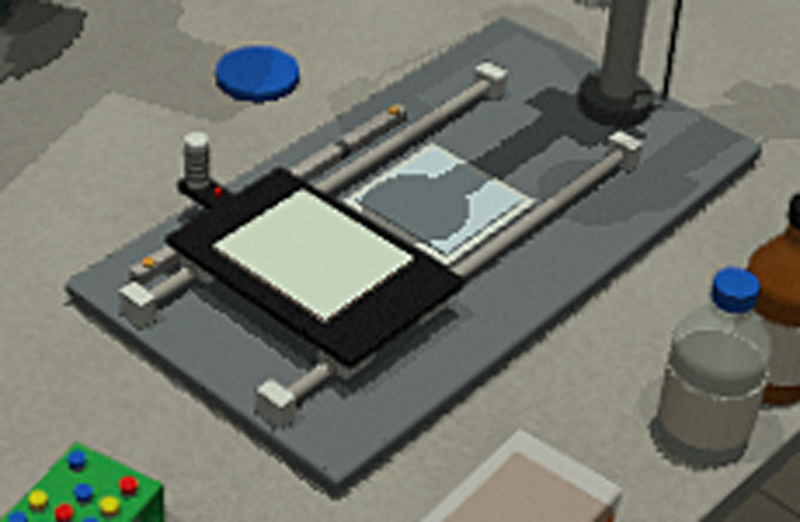

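View pics/c2.png

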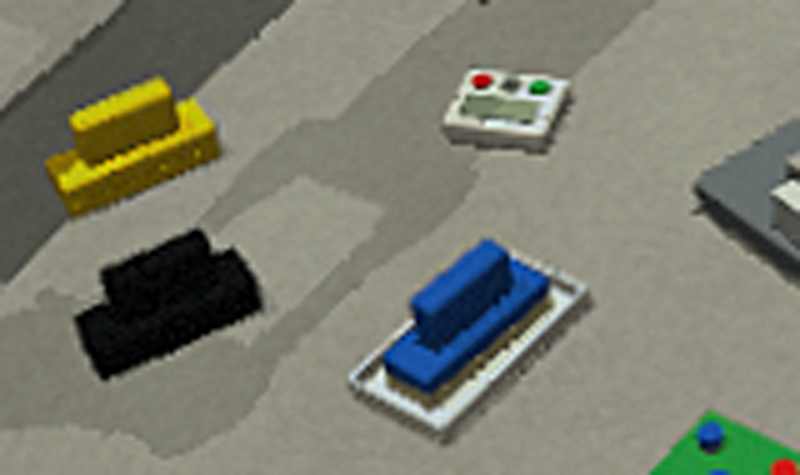

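Pictures viewed: 4. The blue block with beige foam sits in the white dish at crop (465,310), and it's the only blue one. The stage crop shows the knob at (197,160) and what looks like the notch, a dark mark on the index bar at (344,148). Next I move above the wiper.

Request:
{"method": "move_arm", "body": {"deltas": [[[0,0,0.1],[0.35,0.5,0],-1],[[0,0,0.2],[0.7,1,0],-1],[[0,0,0.3],[0.7,1,0],-1]]}}

```text
time: 0.48
tool_pos: [0.3551, -0.509, 0.2306]
tcp_rot: [-2.818, -1.384, -0.002]
wrist_force: [0.1, -1.3, -0.0]
width: 1.001
```

Request:
{"method": "move_arm", "body": {"deltas": [[[0,0,0.1],[0.35,0.5,0],-0.3],[[0,0,0.2],[0.7,1,0],-0.3],[[0,0,0.3],[0.7,1,0],-0.3]]}}

```text
time: 0.85
tool_pos: [0.425, -0.409, 0.2307]
tcp_rot: [-2.417, -2.005, -0.002]
wrist_force: [0.6, -1.1, -0.2]
width: 0.654
```

Request:
{"method": "move_arm", "body": {"deltas": [[[0,0,0.1],[0.35,0.5,-0.2],-0.3],[[0,0,0.2],[0.67,0.95,-0.5],-0.3],[[0,0,0.263],[0.67,0.95,-0.5],-0.3],[[0,0,0.263],[0.67,0.95,-0.5],-0.3],[[0,0,0.263],[0.67,0.95,-0.5],-0.3]]}}

```text
time: 1.48
tool_pos: [0.49, -0.3183, 0.1816]
tcp_rot: [1.969, 2.447, -0.0]
wrist_force: [0.2, -0.6, 1.1]
width: 0.651
```

```bash
python3 - <<'E'
from h import *
s=status.read_state();print(s['time'],s['tool_pos'],s['tcp_rot'],s['q'],s['width'])
snap('wrist','w1');z=load('w1');cv2.imwrite('pics/w1b.png',cv2.resize(z['p'],(800,600))[...,::-1])
for h in (.057,.017): print(h, cv2.projectPoints(np.array([[.491,-.3175,h]]),cv2.Rodrigues(z['R'])[0],z['t'],z['K'],z['D'])[0].ravel()*1.5625)
E
```

```text
1.475 [ 0.49004851 -0.31830244  0.18159969] [ 1.96941045e+00  2.44692737e+00 -2.31841880e-04] [-6.18563144e-01  1.29910451e-01  1.85708157e+00 -1.97913924e-04
  1.15404160e+00 -8.33896391e-01] 0.6507071079530291
0.057 [399.77756483 278.74395968]
0.017 [399.2815905  261.44226211]
```

View pics/w1b.png

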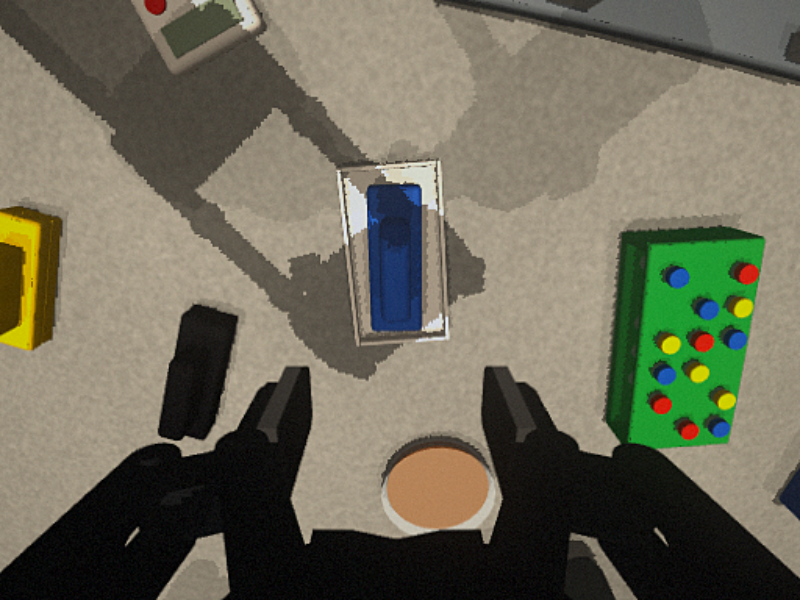

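The wrist view shows the blue wiper centred at (396,258) in the dish, whose rim corners are (339,169), (440,160), (448,338) and (358,345).

```bash
python3 - <<'E'
from h import *
z=load('w1')
def f(n,c,h):
    P=np.array([pt(z,u/1.5625,v/1.5625,h)[:2] for u,v in c]);print(n,P.round(4).tolist(),'c',P.mean(0).round(4))
    # order TL,TR,BR,BL ; image up = world +y-ish
    x=(P[1]+P[2]-P[0]-P[3])/2;y=(P[0]+P[1]-P[2]-P[3])/2
    print(' len',np.linalg.norm(x),np.linalg.norm(y),'yaw x,y',np.degrees(np.arctan2(x[1],x[0])),np.degrees(np.arctan2(-y[0],y[1])))
f('dish',[(339,169),(440,160),(448,338),(358,345)],.014)
f('body',[(368,185),(421,184),(422,330),(371,331)],.027)
p=z['p'][95:225,205:300];cv2.imwrite('pics/w1c.png',np.clip(cv2.resize(p,None,fx=4.5,fy=4.5,interpolation=2)[...,::-1]*2.0,0,255).astype(np.uint8))
E
```

```text
dish [[0.4415, -0.2681], [0.5019, -0.2493], [0.5362, -0.3646], [0.476, -0.3832]] c [ 0.4889 -0.3163]
 len 0.06309754252338978 0.12020454649363528 yaw x,y 17.234820030472296 16.621972678563917
body [[0.4616, -0.2726], [0.4928, -0.2651], [0.5152, -0.3575], [0.4823, -0.3654]] c [ 0.488  -0.3151]
 len 0.03290816137467273 0.09508335926160945 yaw x,y 13.483887516912269 13.09928459421804
```

View pics/w1c.png

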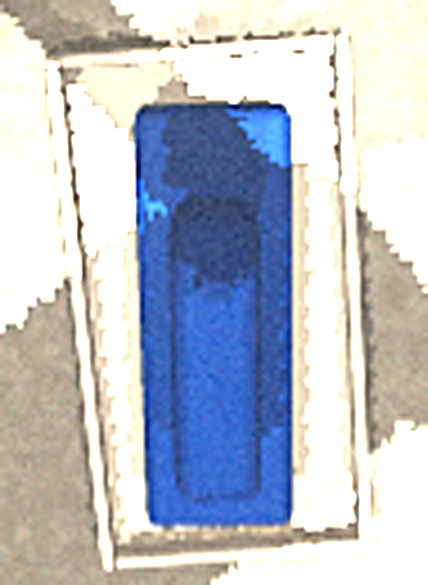

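Request:
{"method": "move_arm", "body": {"deltas": [[[0,0,0.009],[-0.01,0.02,-0.5],-0.3],[[0,0,0.009],[-0.01,0.02,-1],-0.3],[[0,0,0.009],[-0.01,0.02,-1],-0.3]], "grip_force": 40}}

```text
time: 1.9
tool_pos: [0.4853, -0.3141, 0.0772]
tcp_rot: [-1.947, -2.454, 0.001]
wrist_force: [0.1, 0.4, 0.7]
width: 0.647
```

Request:
{"method": "move_arm", "body": {"deltas": [[[0,0,0],[0,0,-0.3],-0.3],[[0,0,0],[0,0,-0.49],-0.3],[[0,0,0],[0,0,-0.49],-0.3],[[0,0,0],[0,0,-0.49],0.9],[[0,0,0],[0,0,-0.49],0.9],[[0,0,0],[0,0,-0.49],0.9],[[0,0,0],[0,0,-0.49],0.9],[[0,0,0],[0,0,-0.49],0.9]]}}

```text
time: 2.9
tool_pos: [0.4897, -0.3162, 0.0329]
tcp_rot: [1.949, 2.462, 0.0]
wrist_force: [1.0, -0.9, -0.1]
width: 0.198
```

Request:
{"method": "move_arm", "body": {"deltas": [[[0,0,0],[0,0,0.2],0.9],[[0,0,0],[0,0,0.6],0.9],[[0,0,0],[0,0,1],0.9],[[0,0,0],[0,0,1],0.9]]}}

```text
time: 3.4
tool_pos: [0.4916, -0.3175, 0.1375]
tcp_rot: [1.945, 2.457, 0.001]
wrist_force: [0.5, 0.1, -1.0]
width: 0.198
```

Request:
{"method": "move_arm", "body": {"deltas": [[[0,0,-0.06],[0.1,0.3,0.3],0.9],[[0,0,-0.12],[0.4,0.7,0.8],0.9],[[0,0,-0.12],[0.8,1,1],0.9],[[0,0,-0.12],[0.8,1,1],0.9],[[0,0,-0.12],[0.8,1,1],0.9],[[0,0,-0.12],[0.8,1,1],0.9]]}}

```text
time: 4.15
tool_pos: [0.5672, -0.216, 0.2302]
tcp_rot: [-2.172, -2.265, 0.003]
wrist_force: [0.9, -0.5, -1.5]
width: 0.203
```

```bash
python3 - <<'E'
from h import *
s=status.read_state();print(s['time'],s['tool_pos'],s['tcp_rot'],s['q'],s['wrist_force'],s['width'])
snap('wrist','w2');z=load('w2');cv2.imwrite('pics/w2b.png',cv2.resize(z['p'],(800,600))[...,::-1])
E
```

```text
4.15 [ 0.56720169 -0.21598068  0.23022129] [-2.17152647 -2.26528862  0.00272207] [-4.04661541e-01  1.39669822e-01  1.75384481e+00 -3.80095987e-04
  1.25204797e+00 -4.46800940e-01] [ 0.94057829 -0.53156584 -1.46743104] 0.20334829343601135
```

View pics/w2b.png

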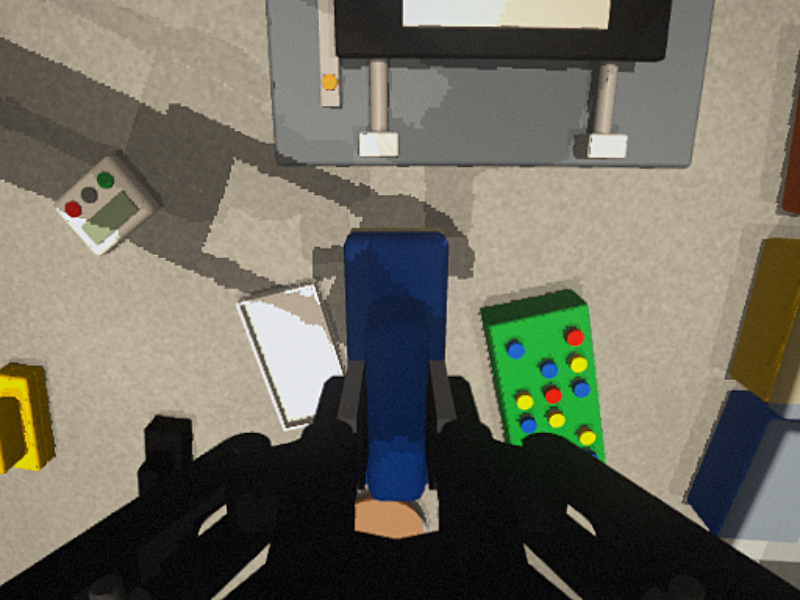

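Request:
{"method": "move_arm", "body": {"deltas": [[[0,0,0],[-0.07,0.5,0],0.9],[[0,0,0],[-0.14,0.95,0],0.9],[[0,0,0],[-0.14,0.95,0],0.9],[[0,0,0],[-0.14,0.95,0],0.9],[[0,0,0],[-0.14,0.95,0],0.9]]}}

```text
time: 4.82
tool_pos: [0.555, -0.122, 0.2321]
tcp_rot: [2.175, 2.267, -0.001]
wrist_force: [0.1, -0.0, -1.1]
width: 0.202
```

```bash
python3 - <<'E'
from h import *
s=status.read_state();print(s['time'],s['tool_pos'],s['tcp_rot'],s['wrist_force'])
z=load('w2');print('wiper far corners', [pt(z,u/1.5625,233/1.5625,.2243).round(4) for u in (346,447)])
snap('wrist','w3');z=load('w3');cv2.imwrite('pics/w3b.png',cv2.resize(z['p'],(800,600))[...,::-1])
E
```

```text
4.825 [ 0.55500872 -0.12204321  0.23206376] [ 2.17461734e+00  2.26728715e+00 -6.96381292e-04] [ 0.05438599 -0.04626583 -1.07352574]
wiper far corners [array([ 0.5483, -0.1666,  0.2243]), array([ 0.5796, -0.1652,  0.2243])]
```

View pics/w3b.png

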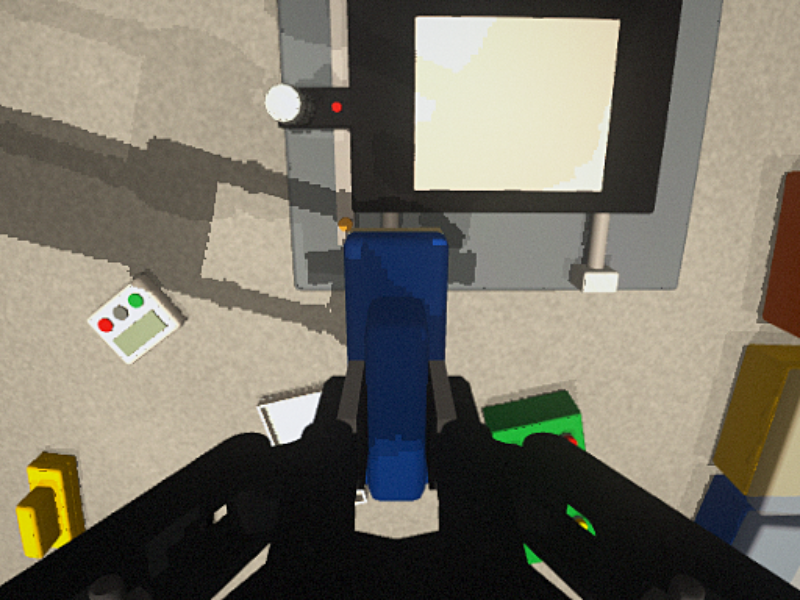

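```bash
python3 - <<'E'
from h import *
z=load('w3');g=z['p'][...,1].astype(int)
m=((g>150)*255).astype(np.uint8);m[:5]=0;m[130:]=0;m[:,:250]=0;m[:,410:]=0
c=max(cv2.findContours(m,0,2)[0],key=cv2.contourArea);c=cv2.convexHull(c);q=cv2.approxPolyDP(c,6,True)[:,0];print(q*1.5625)
P=np.array([pt(z,u/1.5625,v/1.5625,.066)[:2] for u,v in [(415,16),(619,19),(603,191),(414,190)]])
print('glass',P.round(4).tolist(),P.mean(0).round(4));x=(P[1]+P[2]-P[0]-P[3])/2;y=(P[0]+P[1]-P[2]-P[3])/2
print(np.linalg.norm(x),np.linalg.norm(y),np.degrees(np.arctan2(x[1],x[0])),np.degrees(np.arctan2(-y[0],y[1])))
print('knob top',pt(z,283/1.5625,103/1.5625,.105).round(4))
print('depths',[pt(z,u/1.5625,v/1.5625).round(4) for u,v in [(450,60),(450,150),(560,60),(560,150),(500,100),(640,100)]])
E
```

```text
[[618.75    20.3125]
 [598.4375 190.625 ]
 [414.0625 189.0625]
 [415.625   17.1875]]
glass [[0.5586, 0.024], [0.6774, 0.0292], [0.6833, -0.0702], [0.5632, -0.0753]] [ 0.6206 -0.0231]
0.11959121452941177 0.09951651170766597 2.464615977268045 3.014071432681225
knob top [ 0.4905 -0.0287  0.105 ]
depths [array([0.5804, 0.0013, 0.0662]), array([ 0.5842, -0.05  ,  0.0649]), array([0.6458, 0.005 , 0.0647]), array([ 0.6524, -0.0466,  0.0654]), array([ 0.6123, -0.0194,  0.0643]), array([ 0.7002, -0.014 ,  0.0603])]
```

Request:
{"method": "move_arm", "body": {"deltas": [[[0,0,0],[0.06,0.5,0],0.9],[[0,0,0],[0.12,0.955,-0.1],0.9],[[0,0,0],[0.12,0.955,-0.35],0.9],[[0,0,0],[0.12,0.955,-0.35],0.9],[[0,0,0],[0.12,0.955,-0.35],0.9]]}}

```text
time: 5.5
tool_pos: [0.5675, -0.0262, 0.1978]
tcp_rot: [2.174, 2.267, 0.0]
wrist_force: [-0.5, 0.9, -0.3]
width: 0.203
```

Request:
{"method": "move_arm", "body": {"deltas": [[[0,0,0.002],[0,0,-0.4],0.9],[[0,0,0.002],[0,0,-0.8],0.9],[[0,0,0.002],[0,0,-0.96],0.9],[[0,0,0.002],[0,0,-0.96],0.9],[[0,0,0.002],[0,0,-0.96],0.9],[[0,0,0.002],[0,0,-0.96],0.9]]}}

```text
time: 6.25
tool_pos: [0.5687, -0.0254, 0.1033]
tcp_rot: [2.168, 2.27, 0.003]
wrist_force: [-0.2, 0.0, -2.1]
width: 0.204
```

Request:
{"method": "move_arm", "body": {"deltas": [[[0,0,0],[0,0,-0.03],0.9],[[0,0,0],[0,0,-0.05],0.9],[[0,0,0],[0,0,-0.05],0.9],[[0,0,0],[0,0,-0.05],0.9],[[0,0,0],[0,0,-0.05],0.9]]}}

```text
time: 6.88
tool_pos: [0.5674, -0.0252, 0.0965]
tcp_rot: [2.169, 2.272, 0.001]
wrist_force: [-0.9, -0.1, -0.1]
width: 0.201
```

Request:
{"method": "move_arm", "body": {"deltas": [[[0,0,0],[0,0,-0.01],0.9],[[0,0,0],[0,0,-0.02],0.9],[[0,0,0],[0,0,-0.025],0.9],[[0,0,0],[0,0,-0.025],0.9],[[0,0,0],[0,0,-0.025],0.9]]}}

```text
time: 7.5
tool_pos: [0.5673, -0.0252, 0.0941]
tcp_rot: [2.169, 2.272, 0.001]
wrist_force: [-0.6, -0.0, 3.2]
width: 0.2
```

Request:
{"method": "move_arm", "body": {"deltas": [[[0,0,0],[0.03,0.001,0],0.9],[[0,0,0],[0.06,0.003,0],0.9],[[0,0,0],[0.09,0.004,0],0.9],[[0,0,0],[0.12,0.005,0],0.9],[[0,0,0],[0.15,0.007,0],0.9],[[0,0,0],[0.18,0.008,0],0.9],[[0,0,0],[0.21,0.009,0],0.9],[[0,0,0],[0.24,0.011,0],0.9]]}}

```text
time: 8.5
tool_pos: [0.5905, -0.0243, 0.0935]
tcp_rot: [-2.168, -2.271, 0.002]
wrist_force: [-3.2, 0.1, 5.3]
width: 0.203
```

Request:
{"method": "move_arm", "body": {"deltas": [[[0,0,0],[0.03,0.001,0.002],0.9],[[0,0,0],[0.06,0.003,0.004],0.9],[[0,0,0],[0.09,0.004,0.006],0.9],[[0,0,0],[0.12,0.005,0.007],0.9],[[0,0,0],[0.15,0.007,0.007],0.9],[[0,0,0],[0.18,0.008,0.007],0.9],[[0,0,0],[0.21,0.009,0.007],0.9],[[0,0,0],[0.24,0.011,0.007],0.9],[[0,0,0],[0.27,0.012,0.007],0.9],[[0,0,0],[0.3,0.014,0.007],0.9]]}}

```text
time: 9.75
tool_pos: [0.6213, -0.0227, 0.0945]
tcp_rot: [-2.169, -2.272, 0.0]
wrist_force: [-2.3, -0.7, 3.5]
width: 0.201
```

Request:
{"method": "move_arm", "body": {"deltas": [[[0,0,0],[0.03,0.001,-0.001],0.9],[[0,0,0],[0.06,0.003,-0.002],0.9],[[0,0,0],[0.09,0.004,-0.002],0.9],[[0,0,0],[0.12,0.005,-0.002],0.9],[[0,0,0],[0.15,0.007,-0.002],0.9],[[0,0,0],[0.18,0.008,-0.002],0.9],[[0,0,0],[0.21,0.009,-0.002],0.9],[[0,0,0],[0.24,0.011,-0.002],0.9],[[0,0,0],[0.27,0.012,-0.002],0.9],[[0,0,0],[0.3,0.014,-0.002],0.9]]}}

```text
time: 11.0
tool_pos: [0.6513, -0.0214, 0.0943]
tcp_rot: [2.169, 2.272, 0.0]
wrist_force: [-2.4, -0.1, 3.9]
width: 0.196
```

Request:
{"method": "move_arm", "body": {"deltas": [[[0,0,0],[0.03,0.001,0],0.9],[[0,0,0],[0.06,0.003,0],0.9],[[0,0,0],[0.09,0.004,0],0.9],[[0,0,0],[0.12,0.005,0],0.9],[[0,0,0],[0.15,0.007,0],0.9],[[0,0,0],[0.18,0.008,0],0.9],[[0,0,0],[0.21,0.009,0],0.9],[[0,0,0],[0.24,0.011,0],0.9],[[0,0,0],[0.24,0.011,0],0.9]]}}

```text
time: 12.12
tool_pos: [0.6757, -0.0203, 0.0944]
tcp_rot: [2.169, 2.272, 0.001]
wrist_force: [-0.5, -0.9, 4.2]
width: 0.205
```

Request:
{"method": "move_arm", "body": {"deltas": [[[0,0,0],[0,0,0.1],0.9],[[0,0,0],[0,0,0.5],0.9],[[0,0,0],[0,0,1],0.9],[[0,0,0],[-0.25,-0.4,1],0.9],[[0,0,0],[-0.6,-0.9,1],0.9]]}}

```text
time: 12.75
tool_pos: [0.6159, -0.1105, 0.1956]
tcp_rot: [2.165, 2.273, 0.003]
wrist_force: [-0.0, -0.3, -1.8]
width: 0.2
```

Request:
{"method": "move_arm", "body": {"deltas": [[[0,0,0.04],[-0.3,-0.4,0],0.9],[[0,0,0.08],[-0.6,-0.8,0],0.9],[[0,0,0.13],[-0.85,-1,0],0.9],[[0,0,0.13],[-0.85,-1,0],0.9]]}}

```text
time: 13.25
tool_pos: [0.5284, -0.2116, 0.1941]
tcp_rot: [-1.93, -2.478, 0.0]
wrist_force: [-0.3, -0.6, -1.0]
width: 0.203
```

Request:
{"method": "move_arm", "body": {"deltas": [[[0,0,0],[-0.2,-0.5,0],0.9],[[0,0,0],[-0.405,-1,0],0.9],[[0,0,0],[-0.405,-1,-0.3],0.9],[[0,0,0],[-0.405,-1,-0.6],0.9],[[0,0,0],[-0.405,-1,-0.6],0.9],[[0,0,0],[-0.405,-1,-0.6],0.9],[[0,0,0],[-0.405,-1,-0.6],0.9]]}}

```text
time: 14.12
tool_pos: [0.4911, -0.3107, 0.1362]
tcp_rot: [1.924, 2.48, 0.0]
wrist_force: [-0.0, 0.7, -0.4]
width: 0.203
```

Request:
{"method": "move_arm", "body": {"deltas": [[[0,0,0],[-0.01,-0.055,-0.2],0.9],[[0,0,0],[-0.01,-0.055,-0.6],0.9],[[0,0,0],[-0.01,-0.055,-0.9],0.9],[[0,0,0],[-0.01,-0.055,-0.97],0.9],[[0,0,0],[-0.01,-0.055,-1],0.9],[[0,0,0],[-0.01,-0.055,-1],0.9],[[0,0,0],[-0.01,-0.055,-1],0.9]]}}

```text
time: 15.0
tool_pos: [0.4896, -0.3165, 0.0357]
tcp_rot: [1.925, 2.48, 0.0]
wrist_force: [-0.5, 0.6, -1.4]
width: 0.201
```

Request:
{"method": "move_arm", "body": {"deltas": [[[0,0,0],[0,0,-0.015],0.9],[[0,0,0],[0,0,-0.026],0.9],[[0,0,0],[0,0,-0.026],0.9],[[0,0,0],[0,0,-0.026],0.9]]}}

```text
time: 15.5
tool_pos: [0.4894, -0.3163, 0.0324]
tcp_rot: [1.925, 2.48, 0.0]
wrist_force: [1.0, -0.4, 2.2]
width: 0.2
```

Request:
{"method": "move_arm", "body": {"deltas": [[[0,0,0],[0,0,0],0.4],[[0,0,0],[0,0,0],-0.1],[[0,0,0],[0,0,0],-0.2],[[0,0,0],[0,0,0],-0.2],[[0,0,0],[0,0,0.2],-0.2],[[0,0,0],[0,0,0.6],-0.2],[[0,0,0],[0,0,1],-0.2],[[0,0,0],[0,0,1],-0.2]]}}

```text
time: 16.5
tool_pos: [0.4919, -0.3181, 0.1379]
tcp_rot: [1.92, 2.473, 0.001]
wrist_force: [0.7, 0.1, -0.6]
width: 0.6
```

```bash
python3 - <<'E'
from h import *
s=status.read_state();print(s['time'],s['tool_pos'],s['tcp_rot'],s['q'],s['wrist_force'])
snap('wrist','w4');snap('scene','s4')
a=cv2.resize(load('w4')['p'],(440,330));b=cv2.resize(load('s4')['p'][150:320,80:380],(640,363),interpolation=2)
o=np.zeros((340+250,800,3),np.uint8);o[:330,:440]=a;b=cv2.resize(b,(440,250));o[335:585,:440]=b
cv2.imwrite('pics/m4.png',o[...,::-1])
E
```

```text
16.5 [ 0.49185169 -0.31805702  0.13790067] [1.91996627e+00 2.47346843e+00 6.95764077e-04] [-6.16536812e-01  1.65887914e-01  1.90190849e+00 -1.03141182e-05
  1.06337872e+00 -8.67179179e-01] [ 0.74450043  0.09471132 -0.58259309]
```

View pics/m4.png

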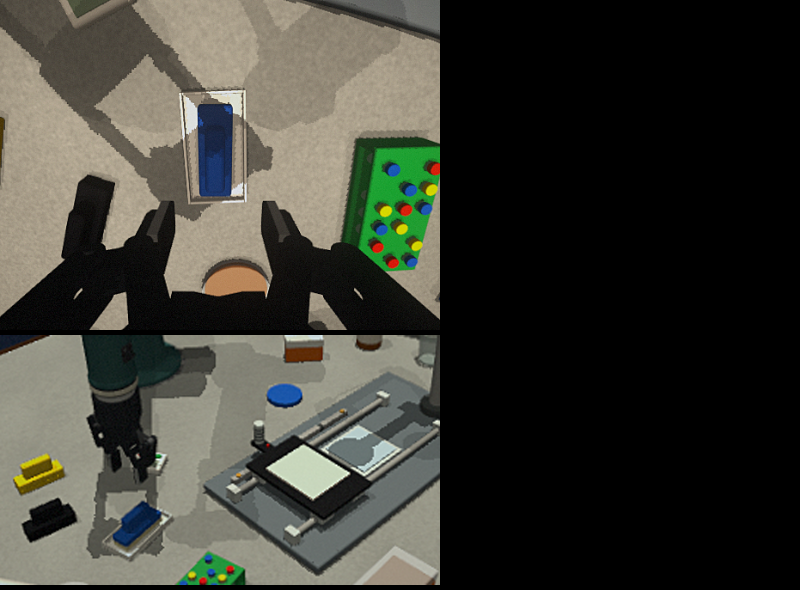

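The wiper lies flat in the dish, inside the walls, and the stage and bystanders haven't moved (pictures viewed: 9). Next is the knob, with the jaws along the stand's y.

Request:
{"method": "move_arm", "body": {"deltas": [[[0,0,-0.1],[0,0.1,0.3],-0.2],[[0,0,-0.2],[0,0.4,0.6],-0.2],[[0,0,-0.3],[0,0.7,0.6],-0.2],[[0,0,-0.377],[0,1,0.6],-0.2]]}}

```text
time: 17.1
tool_pos: [0.4877, -0.2145, 0.1907]
tcp_rot: [-2.569, -1.804, 0.001]
wrist_force: [-0.2, 0.7, -0.6]
width: 0.598
```

Request:
{"method": "move_arm", "body": {"deltas": [[[0,0,-0.1],[0,0.25,0],-0.2],[[0,0,-0.2],[0,0.5,0],-0.2],[[0,0,-0.3],[0,0.75,0],-0.2],[[0,0,-0.377],[0,1,0],-0.2]]}}

```text
time: 17.6
tool_pos: [0.4872, -0.1146, 0.19]
tcp_rot: [-2.984, -0.977, 0.004]
wrist_force: [0.3, -0.1, 0.0]
width: 0.599
```

Request:
{"method": "move_arm", "body": {"deltas": [[[0,0,-0.1],[0,0.25,0],-0.2],[[0,0,-0.2],[0,0.5,0],-0.2],[[0,0,-0.3],[0,0.75,0],-0.2],[[0,0,-0.377],[0,0.88,0],-0.2],[[0,0,-0.377],[0,0.88,0],-0.2],[[0,0,-0.377],[0,0.88,0],-0.2],[[0,0,-0.377],[0,0.88,0],-0.2]]}}

```text
time: 18.48
tool_pos: [0.4884, -0.0283, 0.1913]
tcp_rot: [3.141, 0.071, -0.001]
wrist_force: [-0.1, 0.5, -0.3]
width: 0.596
```

```bash
python3 - <<'E'
from h import *
s=status.read_state();print(s['time'],s['tool_pos'],s['tcp_rot'],s['q'],s['wrist_force'],s['width'])
snap('wrist','w5');cv2.imwrite('pics/w5b.png',cv2.resize(load('w5')['p'],(800,600))[...,::-1])
E
```

```text
18.475 [ 0.48838133 -0.02832077  0.19130936] [ 3.14069351e+00  7.09764837e-02 -1.13849406e-03] [-1.08709433e-01 -6.10974902e-02  2.03584613e+00 -2.07764545e-04
  1.16754989e+00  1.41697821e+00] [-0.11017669  0.45250421 -0.26381873] 0.5959076503346108
```

View pics/w5b.png

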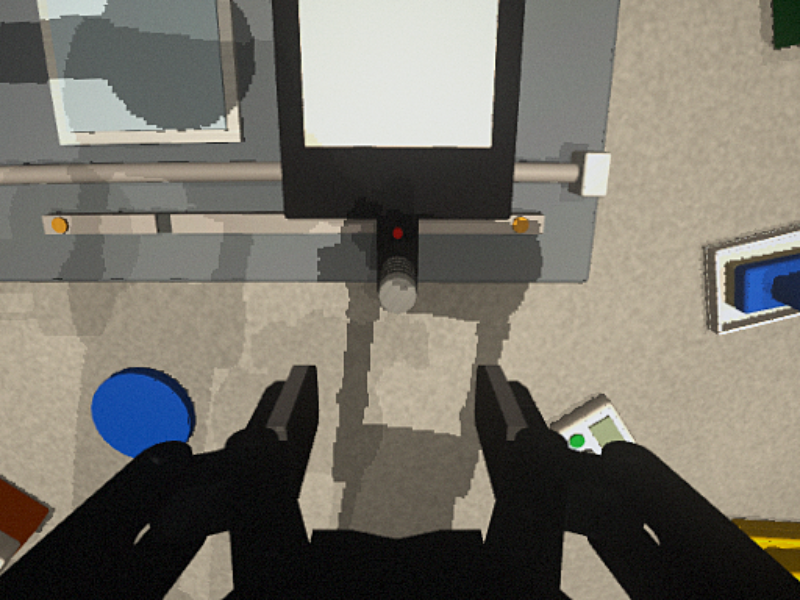

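```bash
python3 - <<'E'
from h import *
z=load('w5');f=lambda u,v,h:pt(z,u/1.5625,v/1.5625,h)
print('knob',f(397,294,.105),'depth',pt(z,397/1.5625,293/1.5625));k=f(397,294,.105)
p=f(397,233,.064);print('pin',p,pt(z,397/1.5625,233/1.5625))
n=f(164,223,.034);e=[f(u,223,.034) for u in (156,171)];print('notch',n,'width',np.linalg.norm(e[0]-e[1]))
a=np.radians(2.6);y=np.array([-np.sin(a),np.cos(a),0]);print('travel from pin',(n-p)@y,'from knob',(n-k)@y)
E
```

```text
knob [ 0.4905706  -0.02840062  0.105     ] depth [ 0.49093214 -0.02838474  0.10450627]
pin [ 0.51327507 -0.02741867  0.064     ] [ 0.51350629 -0.02740622  0.06518646]
notch [0.50761841 0.11952704 0.034     ] width 0.009719493421487065
travel from pin 0.1470510390854596 from knob 0.1470020440036496
```

Pin at (397,233), knob top at (397,293), notch at (164,223), so expected travel is about 147 mm. Descend and grip the knob.

Request:
{"method": "move_arm", "body": {"deltas": [[[0,0,0],[0.015,0,-0.4],-0.2],[[0,0,0],[0.015,0,-0.8],-0.2],[[0,0,0],[0.015,0,-1],-0.2],[[0,0,0],[0.015,0,-1],-0.2]]}}

```text
time: 19.02
tool_pos: [0.4882, -0.028, 0.0898]
tcp_rot: [-3.14, -0.07, 0.007]
wrist_force: [-0.5, 0.2, 0.1]
width: 0.599
```

Request:
{"method": "move_arm", "body": {"deltas": [[[0,0,0],[0,0,-0.15],-0.2],[[0,0,0],[0,0,-0.2],-0.2],[[0,0,0],[0,0,-0.2],0.2],[[0,0,0],[0,0,-0.2],0.5],[[0,0,0],[0,0,-0.2],0.9],[[0,0,0],[0,0,-0.2],0.9],[[0,0,0],[0,0,-0.2],0.9],[[0,0,0],[0,0,-0.2],0.9]]}}

```text
time: 20.02
tool_pos: [0.4905, -0.0279, 0.0723]
tcp_rot: [3.14, 0.071, 0.001]
wrist_force: [-2.5, -1.8, 5.8]
width: 0.222
```

Request:
{"method": "move_arm", "body": {"deltas": [[[0,0,0],[-0.002,0.05,0],0.9],[[0,0,0],[-0.005,0.1,0],0.9],[[0,0,0],[-0.007,0.15,0],0.9],[[0,0,0],[-0.009,0.2,0],0.9],[[0,0,0],[-0.011,0.25,0],0.9],[[0,0,0],[-0.014,0.3,0],0.9],[[0,0,0],[-0.016,0.35,0],0.9],[[0,0,0],[-0.018,0.4,0],0.9]]}}

```text
time: 21.02
tool_pos: [0.4889, 0.0115, 0.0723]
tcp_rot: [3.139, 0.071, 0.002]
wrist_force: [-1.6, -4.7, 6.2]
width: 0.224
```

Request:
{"method": "move_arm", "body": {"deltas": [[[0,0,0],[-0.002,0.05,0],0.9],[[0,0,0],[-0.005,0.1,0],0.9],[[0,0,0],[-0.007,0.15,0],0.9],[[0,0,0],[-0.009,0.2,0],0.9],[[0,0,0],[-0.011,0.25,0],0.9],[[0,0,0],[-0.014,0.3,0],0.9],[[0,0,0],[-0.016,0.35,0],0.9],[[0,0,0],[-0.018,0.4,0],0.9],[[0,0,0],[-0.02,0.45,0],0.9],[[0,0,0],[-0.023,0.5,0],0.9],[[0,0,0],[-0.025,0.55,0],0.9],[[0,0,0],[-0.027,0.6,0],0.9],[[0,0,0],[-0.03,0.65,0],0.9],[[0,0,0],[-0.032,0.7,0],0.9],[[0,0,0],[-0.034,0.75,0],0.9],[[0,0,0],[-0.036,0.8,0],0.9],[[0,0,0],[-0.039,0.85,0],0.9]]}}

```text
time: 23.15
tool_pos: [0.4853, 0.0968, 0.0723]
tcp_rot: [3.14, 0.071, 0.003]
wrist_force: [-0.1, -4.1, 5.4]
width: 0.221
```

Request:
{"method": "move_arm", "body": {"deltas": [[[0,0,0],[-0.001,0.025,0],0.9],[[0,0,0],[-0.002,0.05,0],0.9],[[0,0,0],[-0.003,0.075,0],0.9],[[0,0,0],[-0.005,0.1,0],0.9],[[0,0,0],[-0.006,0.12,0],0.9],[[0,0,0],[-0.006,0.13,0],0.9],[[0,0,0],[-0.006,0.14,0],0.9]]}}

```text
time: 24.02
tool_pos: [0.4846, 0.111, 0.0723]
tcp_rot: [3.14, 0.071, 0.003]
wrist_force: [0.3, -4.1, 6.0]
width: 0.218
```

Request:
{"method": "move_arm", "body": {"deltas": [[[0,0,0],[0,0.01,0],0.9],[[0,0,0],[-0.001,0.02,0],0.9]]}}

```text
time: 24.28
tool_pos: [0.4846, 0.113, 0.0723]
tcp_rot: [3.14, 0.071, 0.003]
wrist_force: [0.7, -3.9, 4.5]
width: 0.222
```

Request:
{"method": "move_arm", "body": {"deltas": [[[0,0,0],[0,0.01,0],0.9],[[0,0,0],[-0.001,0.02,0],0.9]]}}

```text
time: 24.52
tool_pos: [0.4845, 0.1152, 0.0723]
tcp_rot: [3.141, 0.07, 0.003]
wrist_force: [0.7, -3.9, 4.8]
width: 0.226
```

Request:
{"method": "move_arm", "body": {"deltas": [[[0,0,0],[0,0.01,0],0.9]]}}

```text
time: 24.65
tool_pos: [0.4844, 0.1164, 0.0723]
tcp_rot: [-3.141, -0.07, -0.003]
wrist_force: [0.2, -1.9, 5.5]
width: 0.223
```

Request:
{"method": "move_arm", "body": {"deltas": [[[0,0,0],[0,0.01,0],0.9]]}}

```text
time: 24.78
tool_pos: [0.4844, 0.1177, 0.0723]
tcp_rot: [-3.14, -0.07, -0.003]
wrist_force: [-0.1, -0.7, 5.1]
width: 0.22
```

Request:
{"method": "move_arm", "body": {"deltas": [[[0,0,0],[-0.001,0.01,0],0.9]]}}

```text
time: 24.9
tool_pos: [0.4844, 0.1187, 0.0723]
tcp_rot: [-3.14, -0.07, -0.003]
wrist_force: [1.1, -1.5, 4.4]
width: 0.216
```

Request:
{"method": "move_arm", "body": {"deltas": [[[0,0,0],[0,0.01,0],0.9]]}}

```text
time: 25.02
tool_pos: [0.4843, 0.1193, 0.0723]
tcp_rot: [3.141, 0.071, 0.002]
wrist_force: [0.9, -3.3, 5.8]
width: 0.218
```

Request:
{"method": "move_arm", "body": {"deltas": [[[0,0,0],[0,0.005,0],0.9],[[0,0,0],[0,0.005,0],0.9]]}}

```text
time: 25.28
tool_pos: [0.4843, 0.1197, 0.0723]
tcp_rot: [3.141, 0.071, 0.002]
wrist_force: [-0.8, -3.6, 5.6]
width: 0.216
```

```bash
python3 - <<'E'
from h import *
s=status.read_state();print(s['time'],s['tool_pos'],s['wrist_force'],s['torque'])
snap('wrist','w6');snap('side','d6')
a=cv2.resize(load('w6')['p'],None,fx=1.5,fy=1.5)[150:530,150:650];z=load('d6');u=cv2.projectPoints(np.array([[.51,.12,.065]]),cv2.Rodrigues(z['R'])[0],z['t'],z['K'],z['D'])[0].ravel().astype(int)
b=cv2.resize(z['p'][u[1]-30:u[1]+30,u[0]-22:u[0]+23],(290,380),interpolation=2)
cv2.imwrite('pics/m6.png',np.hstack([a,b])[...,::-1])
E
```

```text
25.275 [0.48430625 0.11967293 0.07231396] [-0.76505007 -3.58416582  5.61882008] [-5.05750259e-01  2.19986369e-04 -1.13758759e-03]
```

View pics/m6.png

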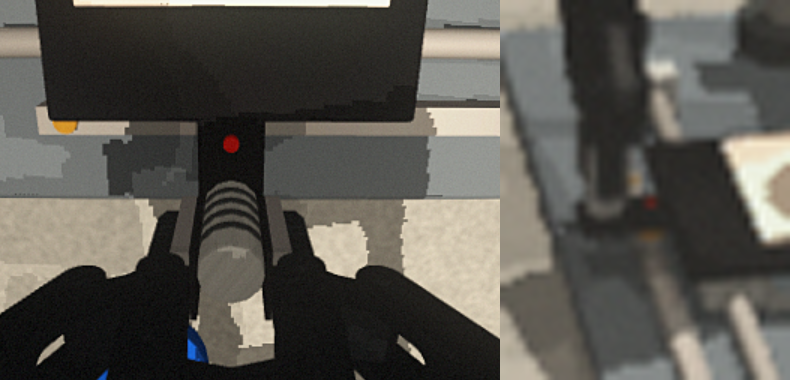

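Request:
{"method": "move_arm", "body": {"deltas": [[[0,0,0],[0,0.005,0],0.9],[[0,0,0],[0,0.005,0],0.9]]}}

```text
time: 25.62
tool_pos: [0.4843, 0.1199, 0.0724]
tcp_rot: [3.14, 0.071, 0.002]
wrist_force: [0.2, -4.9, 6.0]
width: 0.219
```

```bash
python3 - <<'E'
from h import *
s=status.read_state();print(s['time'],s['tool_pos'],s['wrist_force'])
snap('wrist','w7')
for f in ('w5','w6','w7'):
    z=load(f);p=z['p'].astype(int);m=(p[...,0]>110)&(p[...,1]<50)&(p[...,2]<50);m[:,:200]=0;m[:,320:]=0;m[:130]=m[130:]*0 if 0 else m[:130]
    v,u=np.nonzero(m);u0,v0=np.median(u),np.median(v);k=np.hypot(u-u0,v-v0)<8
    P=np.array([pt(z,a,b) for a,b in zip(u[k],v[k])]);L=np.array([pt(z,u0+d,v0+e) for d in (-12,12) for e in (-3,0,3)]) if f!='w5' else np.array([pt(z,u0+d,v0+e) for d in (-8,8) for e in (-2,0,2)])
    print(f,u0,v0,k.sum(),'pin z',np.percentile(P[:,2],[25,50,75]).round(4),'lug z',L[:,2].round(4),'y',np.median(P[:,1]).round(4))
E
```

```text
25.625 [0.48432513 0.11992448 0.07235332] [ 0.19772674 -4.89303735  6.04898772]
w5 254.0 149.0 21 pin z [0.0645 0.0652 0.0655] lug z [0.0585 0.0594 0.0597 0.0591 0.0601 0.0598] y -0.0273
w6 254.0 196.0 84 pin z [0.0619 0.0623 0.0629] lug z [0.0598 0.06   0.0591 0.0589 0.0579 0.0598] y 0.1208
w7 254.0 196.0 86 pin z [0.0619 0.0624 0.0629] lug z [0.06   0.06   0.0591 0.0585 0.0596 0.0608] y 0.1211
```

The pin tail has dropped about 2.8 mm and the push rises again without much travel, so the ball is seated. I'll relax the residual push.

Request:
{"method": "move_arm", "body": {"deltas": [[[0,0,0],[0,-0.005,0],0.9],[[0,0,0],[0,-0.008,0],0.9],[[0,0,0],[0,-0.008,0],0.9],[[0,0,0],[0,-0.008,0],0.9],[[0,0,0],[0,-0.008,0],0.9]]}}

```text
time: 26.3
tool_pos: [0.4843, 0.1199, 0.0723]
tcp_rot: [-3.14, -0.07, -0.003]
wrist_force: [0.2, -2.0, 5.4]
width: 0.221
```

```bash
python3 - <<'E'
from h import *
s=status.read_state();print(s['time'],s['tool_pos'],s['wrist_force'],abs(s['joint_vel']).max())
snap('wrist','w8');z=load('w8');P=[pt(z,254+a,196+b)[2] for a in range(-3,4) for b in range(-3,4)];print('pin z',np.median(P))
snap('scene','s8');cv2.imwrite('pics/s8b.png',cv2.resize(load('s8')['p'],(800,600))[...,::-1])
E
```

```text
26.3 [0.48428139 0.11990024 0.07230802] [ 0.23705249 -2.00607019  5.37331689] 0.001636023907403574
pin z 0.06235717567191722
```

View pics/s8b.png

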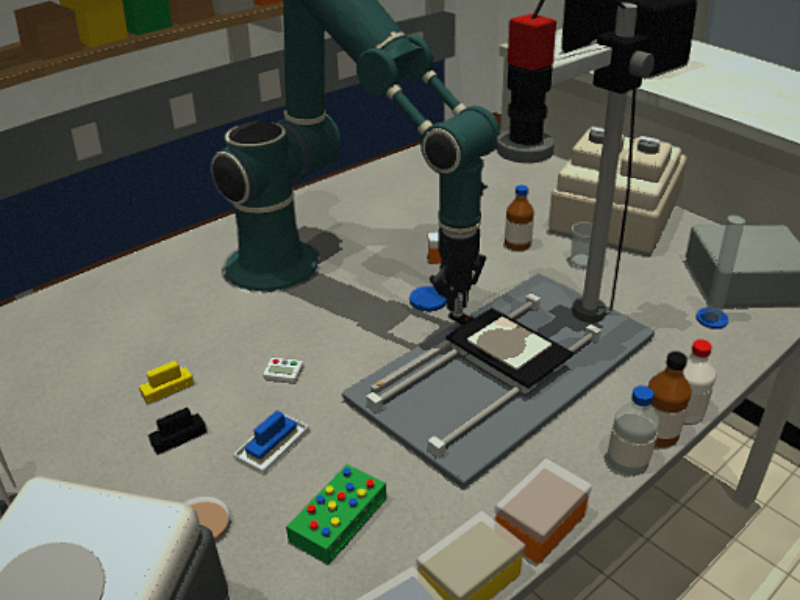

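The final view shows the stage at about (510,345), knob still held, wiper in its dish at (272,432), and the bystanders where they were. Handing in.

```bash
python3 -c "from workcell import order;print(order.finish_job())"
```

```text
the job is handed in; nothing more can be done
None
```

I wiped the glass, put the wiper back in its dish and slid the stage to the notch, then handed the job in at about 26 s with the gripper still holding the knob.

- **Wipe:** I made one straight pass from the edge nearest the robot to the far edge. At every reading the contact force was about 4 to 6.5 N, allowing for the wiper's weight, against the 20 N limit. The pass ran with the pad centre from 54 mm before to 54 mm past the glass centre, so the pad overlapped both edges.
- **Wiper:** the pictures after release show it lying flat inside the dish walls.
- **Notch:** the push fell from about 4 N to 1 N, then rose again to about 5 N with almost no travel. The red pin's tail dropped about 2.8 mm by the depth image, which matches a seated ball. The stage travelled about 148 mm; the picture had suggested 147 mm.
- **At hand-in:** the arm was still with about 2 N of residual push, and bystanders look unmoved in the last picture.

One reading I could not explain: the wrist showed about 5 N vertically from the moment I gripped the knob, and it stayed steady throughout. No checks failed. The cameras disagreed by 2 to 5 mm on the wiper's position, which did not affect the grasp.

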